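# Restock the first-aid box and hold its clip lock open

### The arm

A 7-joint arm with a two-finger parallel gripper is mounted at the origin on the work surface. World frame = base frame: x ahead of the robot, y to its left, z up, the work surface at z = 0. Lengths are in m, angles in rad, forces in N, time in s.
With the tool pointing down it reaches from about 0.425 to 0.825 m from the base axis. Payload 3.6 kg.
Tool frame: the origin (TCP) lies where the fingers leave the gripper's body, on its centre line; the fingertips stand 73 mm ahead of it and the grasp point (between the pads) lies 54 mm ahead of it; z points along the fingers, y is the line along which they close (so a half turn about z gives the same grasp; the last joint's range is limited). The gripper opens to 85 mm and grips with 20 to 120 N. Pads are 22 mm wide; open, the fingers measure 114 mm over their backs; the gripper's body (76 mm by 85 mm) begins 54 mm behind the grasp point. The pads swing forward as they close: fully open they stand 13 mm farther back than shut.
Start: joints at [1.155, 0.615, -0.013, 1.423, 0.008, 1.103, -0.04], TCP at [0.247, -0.601, 0.304] pointing down, gripper open.
Joint ranges: [-3.12, 3.12], [-0.3, 2.06], [-1.34, 1.32], [0.26, 2.42], [-1.36, 4.5], [0.01, 1.98], [-2.84, 2.84]. Speed limits (rad/s): [2.79, 2.79, 3.14, 3.14, 3.14, 3.14, 3.14].

### API

Orientations are given as a unit quaternion [x, y, z, w].
In Python, from station import arm, snapshot, camera_info, ticket gives the robot as it stands. Calls block until the motion is done:
- arm.movep(position, orientation): joint-space move of the TCP to a pose.
- arm.line_to(position, velocity=0.15, ori=None): straight line of the TCP; ori=None keeps the orientation; velocity is the mean speed in m/s.
- arm.move_j(angles): joint-space move.
- arm.move_gripper(opening, effort=None): opening from 0.0 (shut) to 1.0 (fully open); effort is the grip in N (None keeps the last); returns when the fingers have stopped.
- arm.pause(seconds).
- arm.ik(position, orientation): joint angles nearest the present ones, or None.
- snapshot(name): name is "scene" or "top" or "wrist"; returns the picture (400x640x3 uint8, blue, green, red); there is no depth.
- camera_info(name): a dict with "fx", "fy", "cx", "cy" (pixels), "R" (3x3) and "t" (3): a world point X has camera coordinates R X + t; the wrist camera has in their place "T_tool_cam" (4x4, takes a point from camera to tool coordinates, whose origin is the TCP and whose axes are the flange's). Camera axes: x right, y down, z forward; pixel columns grow to the right and rows downward; lengths in m; the calibration is good to about 2 mm. A picture is of the moment at which its call begins: read the wrist's pose just before it. camera_info takes no time and is no camera call.
A pose or a line that the arm cannot do raises arm.MotionError and nothing moves.
- ticket.finish_job(): hands the job in; it is judged then, once.
Readings, each from a call of its own:
- arm.read_time(): time.
- arm.read_joint_positions(): joint angles.
- arm.read_dq(): joint speeds.
- arm.read_effort(): joint torques, N m.
- arm.read_tool_pos(): TCP position.
- arm.read_eef_rot(): TCP orientation.
- arm.read_ft_force(): force on the tool from outside, world axes, zero at the start.
- arm.read_wrist_torque(): the same for the moment, N m.
- arm.read_opening(): opening from 0.0 (shut) to 1.0 (fully open).
- arm.read_finger_force(): force on a finger pad.
Only numpy, scipy, OpenCV 4.12 (cv2) and the standard library are available. Lean on these libraries where they do the work, as an engineer would, in place of code of your own. Each camera call takes 0.05 s, during which the arm holds its last target. There are 200 camera calls.

### The job

Put the blue tweezer case flat inside the open compartment of the green first-aid box and let go of it; then take the red key from the wooden candlestick, push it fully home in the lock, easing it past the sticky pins, turn it a quarter clockwise against its spring, and keep holding it turned so that the spring clip stays drawn back while I fit the lid. Finish still gripping the turned key. Leave the plate, the polish tin and the loose green lid alone, and leave the candlestick standing.

Things in the scene. Friction and masses are not known exactly. Their poses are not given: they have to be found in the camera images.
- aidbox: Green plastic first-aid box with white crosses, fixed to the surface, 122 (its x) x 300 (its y) x 60 mm high; origin on the surface under its centre, z up. The +y part is an open-topped compartment; the -y part is closed by a flat deck at 60 mm height that carries the lock.
- hatch_floor (a point): Centre of the compartment's floor (6 mm above the surface, at y = +69 mm in the box's frame). The compartment is 110 mm in the box's x by 150 mm in its y, 54 mm deep, with plain upright 6 mm walls whose rim is 60 mm above the surface.
- lock_mouth (a point): Centre of the keyway's mouth on top of the round brass plug (35 mm across, in a black disc), 62 mm above the surface, at x 0, y -81 mm in the box's frame. Axes turn with the plug: z up; the slot is 17.6 mm along x by 6.6 mm along y (0.8 mm to spare each side of the key), straight down, with sharp edges.
- lock (a joint): Turn of the lock plug in rad: 0 at rest (keyway along the box's x axis), growing clockwise seen from above, stop at 1.62. A spring (about 0.05 N m per rad) turns it back to 0 when let go. The key has about 0.1 rad of play in the slot either way, so the plug lags the key by that much.
- key: Upright key. Origin at the blade's lower tip, z up, x along the blade's width. Steel blade 16 (x) x 5 (y) x 30 mm, lowest 10 mm tapered to about 2.5 mm thick; above it, from 30 to 74 mm, a red bow 30 (x) x 10 (y) x 44 mm: grip it across the 10 mm. Fully home the bow meets the plug's top, tip 30 mm deep. Half a turn makes no difference. 40 g.
- candlestick: Short wooden candlestick-shaped ornament, loose, 0.3 kg: round foot 84 mm across, square top 42 x 36 mm, 80 mm high; origin at the centre of its underside. The key stands in a slot in its top, x axes parallel, its bow resting on the top (tip at 50 mm, bow from 80 to 124 mm height); it lifts straight out, 1.5 mm to spare all round.
- tweezer_case: Blue plastic tweezer case with a white seam, lying flat on the surface: 110 (x) x 24 (y) x 20 mm (z), about 50 g, origin at the centre of its underside. Grip it across its 24 mm.
- plate: White enamel plate, 150 mm across, 18 mm high, origin at the centre of its underside. Leave it alone.
- spare_lid: The box's lift-off lid, a loose green slab 120 x 160 x 12 mm with a white cross, lying flat, origin at the centre of its underside. Leave it alone.
- polish_tin: Round shoe-polish tin, 72 mm across, 22 mm high, origin at the centre of its underside. Leave it alone.
- clip_tip (a point): Tip of the steel spring clip, a tongue 24 mm wide (box's x) and 4 mm thick at 50 mm height that sticks about 13 mm from the middle of the deck's edge into the compartment mouth, towards the box's +y. Turning the key draws it back about 9 mm. Keep the case clear of it.
- keyway_end (a point): Lower end of the keyway, 36 mm below its mouth; axes as lock_mouth. Two stiff spring pins (about 7 to 11 N each, sideways) stand into the slot from its +y and -y sides at 14 and 18 mm depth and rub on the blade; the tapered blade pushes them apart when pressed down with some 4 to 15 N, helped by small sideways wiggles.
There are look-alikes about, which are no part of the job. Of the things that look like the tweezer_case, take the one that is farthest to the robot's right at the start.

How it is judged:
By the outcome, as a careful person would: the job done as asked, in the order asked, and still so for the second after the job is handed in, while the arm keeps its last pose, push and grip.
It also fails if it takes over 72 s, if anything falls off the work surface, if the arm or the gripper's body presses on something with over 40 N, if the wrist force passes 120 N, or if a joint passes its speed limit or range.

## Working session

There is one attempt and no reset: what is moved stays moved. The work goes in short steps, each a Python script; the robot and the scene stay as the last script left them, time stands still between calls to the robot, and variables do not carry over. Pictures are saved under pics/ and viewed, at most 10 in all, crops included, and the job is handed in when it is done.

```bash
ls; mkdir -p pics; python3 - <<'E'
from station import arm, snapshot, camera_info
import cv2, numpy as np
np.set_printoptions(precision=4,suppress=True)
for n in("scene","top"):
    cv2.imwrite(f"pics/{n}0.png",snapshot(n)); print(n,camera_info(n))
print(camera_info("wrist"),arm.read_eef_rot(),arm.read_time())
E
```

```text
pics
scene {'fx': 481.2311616712181, 'fy': 481.2311616712181, 'cx': 318.6778493935739, 'cy': 198.68261346404284, 'R': array([[-0.6933,  0.7205,  0.0126],
       [ 0.4456,  0.4423, -0.7783],
       [-0.5664, -0.534 , -0.6277]]), 't': array([ 0.3437, -0.1667,  1.4789])}
top {'fx': 494.667909794667, 'fy': 494.667909794667, 'cx': 310.0213673320387, 'cy': 196.38034903923173, 'R': array([[-0.0193, -0.9998,  0.0022],
       [-0.9889,  0.0188, -0.1474],
       [ 0.1473, -0.005 , -0.9891]]), 't': array([0.0199, 0.5183, 1.2151])}
{'fx': 291.31820370825886, 'fy': 291.31820370825886, 'cx': 318.8952386898318, 'cy': 197.76350204595474, 'T_tool_cam': array([[ 0.0004, -0.9617, -0.274 ,  0.0688],
       [ 1.    ,  0.0004, -0.0001,  0.0006],
       [ 0.0002, -0.274 ,  0.9617, -0.0698],
       [ 0.    ,  0.    ,  0.    ,  1.    ]])} [ 0.9811  0.1937 -0.0002 -0.0011] 0.1
```

View pics/top0.png

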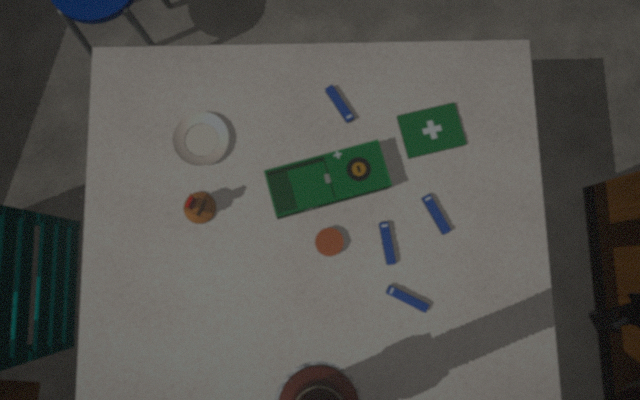

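View pics/scene0.png

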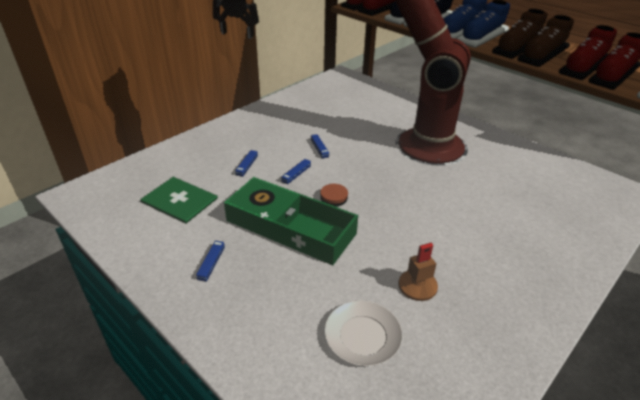

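Top view: plate (202,138), candlestick with key (199,207), box (327,180) with the lock at (358,168), tin (330,241) and lid (432,130). There are four blue cases: A (340,104), B (436,214), C (388,243) and D (408,299). The robot's right is image right, so B fits the description. I'll check that in an enlarged crop.

```bash
cat > h.py <<'E'
from station import arm, snapshot, camera_info, ticket
import cv2, numpy as np
from scipy.spatial.transform import Rotation as Rn
np.set_printoptions(precision=4,suppress=True)
def cam(n):
    c=camera_info(n)
    if n=="wrist":
        T=np.eye(4);T[:3,:3]=Rn.from_quat(arm.read_eef_rot()).as_matrix();T[:3,3]=arm.read_tool_pos()
        W=T@np.array(c["T_tool_cam"]); Rc,o=W[:3,:3],W[:3,3]
    else:
        Rc=np.array(c["R"]).T; o=-Rc@np.array(c["t"])
    return dict(fx=c["fx"],fy=c["fy"],cx=c["cx"],cy=c["cy"],R=Rc,o=o)
def p2w(c,uv,z):
    u,v=uv; d=c["R"]@np.array([(u-c["cx"])/c["fx"],(v-c["cy"])/c["fy"],1]); return c["o"]+d*(z-c["o"][2])/d[2]
def w2p(c,X):
    p=c["R"].T@(np.array(X)-c["o"]); return np.array([c["cx"]+c["fx"]*p[0]/p[2],c["cy"]+c["fy"]*p[1]/p[2]])
def down(yaw):  # tool z down, tool y (closing line) at world angle yaw
    y=np.array([np.cos(yaw),np.sin(yaw),0]);z=np.array([0,0,-1.]);x=np.cross(y,z)
    return Rn.from_matrix(np.c_[x,y,z]).as_quat()
E
python3 - <<'E'
from h import *
im=cv2.imread("pics/top0.png")
c=im[75:315,170:480]
c=cv2.resize(c,None,fx=2.5,fy=2.5,interpolation=cv2.INTER_CUBIC)
cv2.imwrite("pics/topc.png",c)
k=cam("top")
for n,p in dict(A=(340,104),B=(436,214),C=(388,243),D=(408,299)).items(): print(n,p2w(k,p,.02))
E
```

```text
A [ 0.7669 -0.0742  0.02  ]
B [ 0.4696 -0.3116  0.02  ]
C [ 0.398  -0.1856  0.02  ]
D [ 0.2578 -0.2296  0.02  ]
```

View pics/topc.png

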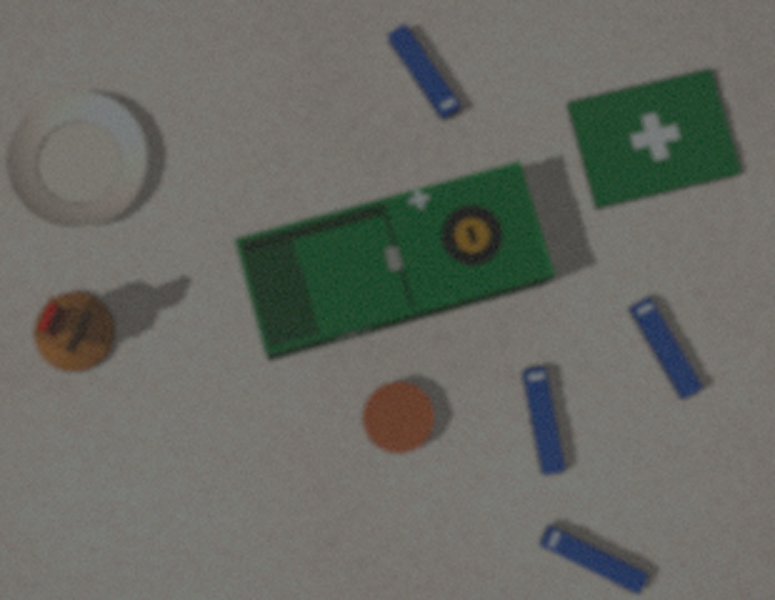

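Crop: B is at (668,348), which is full-image (437,214), with its ends at crop (642,302) and (694,393). Its y of -0.31 is the smallest of the four, so B is the tweezer case. Box rim corners in the crop are (237,239), (522,163), (553,277) and (269,358), and the lock is at (472,236). Next I'll take near views from the wrist.

```bash
python3 - <<'E'
from h import *
k=cam("top")
f=lambda x,y,z:p2w(k,(169.8+x/2.5,74.8+y/2.5),z)
co=[f(*p,.06) for p in [(237,239),(522,163),(553,277),(269,358)]]
for p in co: print(p)
d=(co[0]+co[3]-co[1]-co[2])/2; print("box c",np.mean(co,0),"len",np.linalg.norm(d),"yaw of +y",np.arctan2(d[1],d[0]))
lk=f(472,236,.062); print("lock",lk)
e1,e2=f(642,302,.02),f(694,393,.02); print("B",e1,e2,(e1+e2)/2,np.arctan2(*(e2-e1)[[1,0]]))
print("candle",f(75,331,.01),"key",f(48,318,.124))
# view box/lock from above
yaw=np.arctan2(d[1],d[0])
bc=np.mean(co,0)
for a in (0,np.pi):
  q=down(yaw+a); xt=Rn.from_quat(q).as_matrix()[:,0]
  p=np.array([bc[0],bc[1],.28])-xt*0.0
  j=arm.ik(p,q); print(a,xt,j)
E
```

```text
[0.5834 0.1228 0.06  ]
[ 0.6565 -0.1664  0.06  ]
[ 0.5388 -0.1927  0.06  ]
[0.4629 0.0918 0.06  ]
box c [ 0.5604 -0.0361  0.06  ] len 0.2963845161394698 yaw of +y 1.8248157428314649
lock [ 0.5817 -0.113   0.062 ]
B [ 0.5177 -0.2901  0.02  ] [ 0.423 -0.338  0.02 ] [ 0.4704 -0.3141  0.02  ] -2.673002034511495
candle [0.5   0.295 0.01 ] key [0.4979 0.2955 0.124 ]
0 [-0.9679 -0.2513 -0.    ] [ 0.524   0.6181 -0.8122  1.7019  0.5078  1.0452  1.3663]
3.141592653589793 [0.9679 0.2513 0.    ] [ 0.0996  0.5038 -0.1131  1.7153  0.0682  0.9264 -1.3573]
```

```bash
python3 - <<'E'
from h import *
import pickle
q=down(1.825+np.pi); arm.movep([.56,-.06,.28],q)
c1=cam("wrist"); cv2.imwrite("pics/w_box.png",snapshot("wrist"))
for y in (2.04,-1.10):
    print(y,arm.ik([.4704,-.3141,.2],down(y)),arm.ik([.54,.04,.2],down(y+1.356)))
arm.movep([.4704-.0,-.3141,.2],down(2.04) if 0 else down(-1.10))
c2=cam("wrist"); cv2.imwrite("pics/w_case.png",snapshot("wrist"))
pickle.dump((c1,c2),open("c.pkl","wb"))
a=cv2.imread("pics/w_box.png");b=cv2.imread("pics/w_case.png")
# one canvas: rectified tops (0.5 mm/px) of box deck plane z=.06 and case plane z=.02
def rect(c,im,x0,y0,z,w,h,s=.0005):  # right=-y, down=-x ; corner (x0 max x, y0 max y)
    gx,gy=np.meshgrid(np.arange(w),np.arange(h)); X=np.stack([x0-gy*s,y0-gx*s,np.full(gx.shape,z)],-1)
    p=(X-c["o"])@c["R"]; return cv2.remap(im,(c["cx"]+c["fx"]*p[...,0]/p[...,2]).astype(np.float32),(c["cy"]+c["fy"]*p[...,1]/p[...,2]).astype(np.float32),cv2.INTER_CUBIC)
cv2.imwrite("pics/r1.png",np.vstack([rect(c1,a,.67,.14,.06,700,430),rect(c2,b,.53,-.14,.02,700,170*1+90,.0005)[:0]]) )
cv2.imwrite("pics/r2.png",rect(c2,b,.54,-.25,.02,260,260))
v=np.full((430+0,800,3),0,np.uint8)
cv2.imwrite("pics/both.png",np.vstack([cv2.imread("pics/r1.png")[:, :700],np.pad(cv2.resize(cv2.imread("pics/r2.png"),None,fx=.65,fy=.65),((0,0),(0,700-169),(0,0)))]))
print(arm.read_time())
E
```

```text
2.04 [-0.0637  0.8897  1.132   1.8118 -0.9226  1.0806 -2.8205] [-0.3054  0.5922  0.2929  1.8665 -0.2474  0.7182 -2.7595]
-1.1 [ 0.6365  0.6099 -0.1347  1.79    0.1132  0.7492 -0.6571] [ 0.2022  0.621  -0.4897  1.8502  0.404   0.7701 -0.2487]
3.5167
```

View pics/both.png

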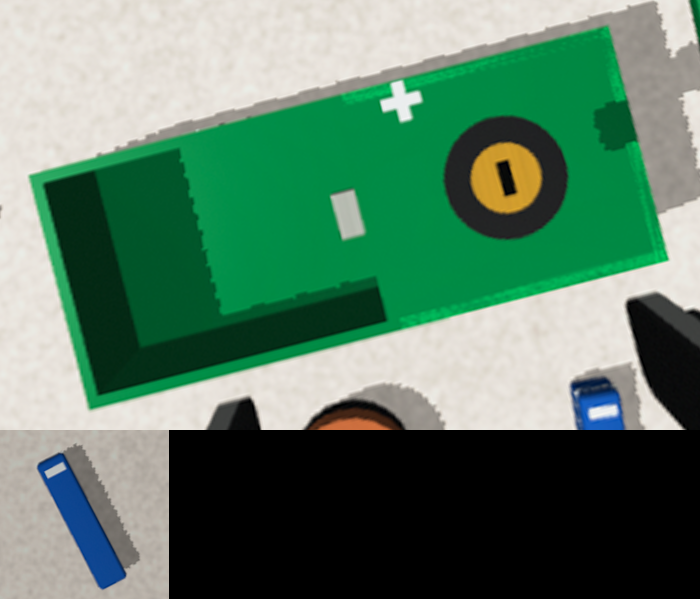

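Near view: box corners fit a centre of (0.561,-0.0345) with +y yaw 1.8235. The lock is at rectified (506,177), world (0.5813,-0.1130). Case centre is (0.470,-0.3138) with axis yaw 0.477. Now I'll pick the case and place it.

```bash
cat >> h.py <<'E'
BC=np.array([.5611,-.0345]);BY=1.8235
def box(x,y): return BC+x*np.array([np.sin(BY),-np.cos(BY)])+y*np.array([np.cos(BY),np.sin(BY)])
E
python3 - <<'E'
from h import *
q=down(.477-np.pi/2)
arm.line_to([.470,-.3138,.2],.2,q)
arm.line_to([.470,-.3138,.0765],.2)
arm.move_gripper(0.0,30)
print(arm.read_opening(),arm.read_finger_force(),arm.read_ft_force())
arm.line_to([.470,-.3138,.2],.25)
print(arm.read_opening(),arm.read_finger_force(),arm.read_ft_force())
x,y=box(0,.075); q2=down(BY-np.pi/2)
arm.movep([x,y,.2],q2)
cv2.imwrite("pics/hold.png",snapshot("wrist"))
print(arm.read_tool_pos(),[x,y],arm.read_opening(),arm.read_time())
E
```

```text
0.2722106991172444 30.236615538597107 [-1.1865  0.1952  3.2934]
0.2754250416818392 29.629269540309906 [ 0.1675  0.3956 -0.7617]
[0.5425 0.0355 0.1996] [np.float64(0.5423482994219897), np.float64(0.038117998632795205)] 0.274225614546619 7.1583
```

View pics/hold.png

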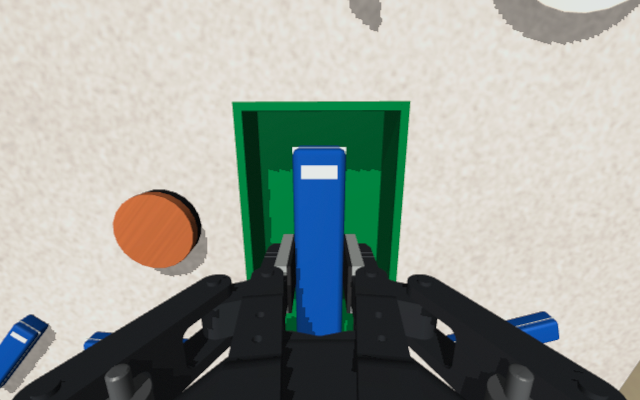

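The case hangs straight (column 295–345), well inside the compartment walls. Lowering it, releasing, then looking at the candlestick.

```bash
python3 - <<'E'
from h import *
import pickle
x,y=box(0,.075); q2=down(BY-np.pi/2)
arm.line_to([x,y,.085],.2,q2); arm.line_to([x,y,.083],.05)
print(arm.read_ft_force())
arm.move_gripper(0.5,30)
arm.line_to([x,y,.2],.25)
c0=cam("wrist"); a=snapshot("wrist"); print(arm.read_tool_pos(),arm.read_opening())
arm.movep([.44,.295,.27],down(.25))
arm.move_gripper(1.0)
c1=cam("wrist"); b=snapshot("wrist"); pickle.dump((c0,c1),open("c.pkl","wb"))
cv2.imwrite("pics/placed.png",a);cv2.imwrite("pics/candle.png",b)
p=w2p(c1,[.499,.295,.1]); print(p,arm.read_tool_pos(),arm.read_time())
u,v=p.astype(int)
cr=b[max(0,v-90):v+90,max(0,u-130):u+130]; print(max(0,u-130),max(0,v-90))
cr=cv2.resize(cr,None,fx=2.5,fy=2.5,interpolation=cv2.INTER_CUBIC)
cv2.imwrite("pics/cc.png",np.hstack([cr[:400],np.zeros((cr[:400].shape[0],1,3),np.uint8)])) if 0 else cv2.imwrite("pics/cc.png",cr)
m=np.vstack([cv2.resize(a[60:340,180:460],(130,130)),]); cv2.imwrite("pics/pl.png",m)
h=max(cr.shape[0],130); can=np.zeros((h,cr.shape[1]+130,3),np.uint8); can[:cr.shape[0],:cr.shape[1]]=cr; can[:130,cr.shape[1]:]=m
cv2.imwrite("pics/cc2.png",can); print(can.shape)
E
```

```text
[ 0.7921 -0.1563 -0.1546]
[0.5414 0.0377 0.1989] 0.49889949243973103
[385.1996 214.3123] [0.4401 0.2949 0.27  ] 10.775
255 124
(450, 780, 3)
```

View pics/cc2.png

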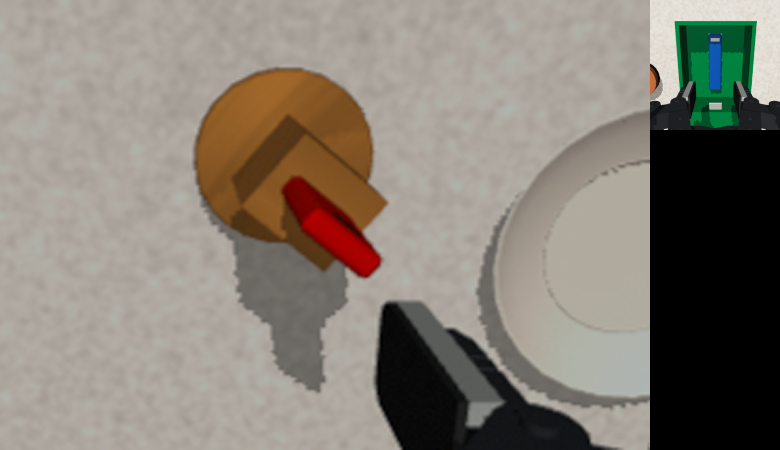

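The inset shows the case lying in the compartment. In the crop, the key's top face runs from (310,217) to (372,268), and the square top's corners are (302,135), (387,203), (325,270) and (243,205).

```bash
python3 - <<'E'
from h import *
import pickle
c0,c=pickle.load(open("c.pkl","rb"))
f=lambda x,y,z:p2w(c,(255+x/2.5-.2,124+y/2.5-.2),z)
a,b=f(310,217,.124),f(372,268,.124); print("key",(a+b)/2,np.linalg.norm(a-b),np.arctan2(*(b-a)[[1,0]]))
S=[f(*p,.08) for p in[(302,135),(387,203),(325,270),(243,205)]]
print("top",np.mean(S,0),[np.linalg.norm(S[i]-S[i-1]) for i in range(4)],[np.arctan2(*(S[i]-S[i-1])[[1,0]]) for i in range(4)])
print("foot",f(284,155,.008))
ky=np.arctan2(*(b-a)[[1,0]])
K=(a+b)/2
for s in(1,-1):
  y=ky+s*np.pi/2
  for t in (0,):
    print(s,"grasp yaw",y,arm.ik([K[0],K[1],.17],down(y)))
  for flip in (0,np.pi):
    # key x axis aligned to box x
    y0=BY+flip
    p=[*box(0,-.081),.2]
    for d in(0,-1.7): print("  lock",y0+d,arm.ik(p,down(y0+d)))
E
```

```text
key [0.4977 0.2976 0.124 ] 0.026848663225522217 -0.4403577820242769
top [0.4985 0.2967 0.08  ] [np.float64(0.033727639073566164), np.float64(0.04205039356864253), np.float64(0.03443883697131759), np.float64(0.04152208468791218)] [np.float64(1.1626196705104452), np.float64(-0.4136285597932518), np.float64(-1.9946025029718337), np.float64(2.7108659615120896)]
foot [0.4984 0.2983 0.008 ]
1 grasp yaw 1.1304385447706196 [-0.1857  0.7505 -0.6477  1.7634  0.5907  0.8314  0.015 ]
  lock 1.8235 [ 0.6554  0.7947 -0.874   1.6998  0.7108  0.9953  1.3437]
  lock 0.12349999999999994 [ 0.4152  0.6748 -0.4252  1.7075  0.3546  0.8363 -0.0445]
  lock 4.965092653589793 [ 0.2088  0.6419 -0.0866  1.7146  0.0731  0.7882 -1.2302]
  lock 3.265092653589793 [ 0.7917  0.9728 -1.2418  1.6958  0.9794  1.229   2.5683]
-1 grasp yaw -2.0111541088191736 [-0.6566  0.6693  0.1275  1.7791 -0.1226  0.7008 -2.4736]
  lock 1.8235 [ 0.6554  0.7947 -0.874   1.6998  0.7108  0.9953  1.3437]
  lock 0.12349999999999994 [ 0.4152  0.6748 -0.4252  1.7075  0.3546  0.8363 -0.0445]
  lock 4.965092653589793 [ 0.2088  0.6419 -0.0866  1.7146  0.0731  0.7882 -1.2302]
  lock 3.265092653589793 [ 0.7917  0.9728 -1.2418  1.6958  0.9794  1.229   2.5683]
```

```bash
python3 - <<'E'
from h import *
K=[.4981,.2968]; q=down(1.147)
arm.movep([*K,.23],q)
arm.move_gripper(0.45,20)
arm.line_to([*K,.164],.15)
for o in (.3,.22,.16): arm.move_gripper(o,20); print(o,arm.read_opening(),arm.read_finger_force(),arm.read_ft_force())
arm.move_gripper(0,20); print(arm.read_opening(),arm.read_finger_force(),arm.read_ft_force(),arm.read_wrist_torque())
arm.move_gripper(0,80); print(arm.read_opening(),arm.read_finger_force(),arm.read_ft_force(),arm.read_time())
print(arm.read_tool_pos())
arm.line_to([*K,.20],.06); print(arm.read_ft_force())
arm.line_to([*K,.26],.15); print(arm.read_ft_force(),arm.read_opening(),arm.read_finger_force())
c=cam("wrist");im=snapshot("wrist");cv2.imwrite("pics/k1.png",im); print(arm.read_time())
E
```

```text
0.3 0.30027287973274797 0.0 [-0.4473 -0.3597  0.1072]
0.22 0.21727782753399474 0.0 [-0.1132 -0.4553 -0.7277]
0.16 0.15731331684356786 0.0 [ 0.4415 -0.0888  1.1983]
0.11195963018450325 25.447802245616913 [-0.7203 -0.3518  0.1053] [-0.0218 -0.0125  0.0023]
0.10453081925079749 77.89077043533325 [0.1614 0.6372 0.3607] 13.8417
[0.4982 0.2969 0.1641]
[-0.0624  0.6    -0.3499]
[ 0.2066 -0.8601 -1.1119] 0.10221455388846196 77.85855889320374
15.1917
```

View pics/k1.png

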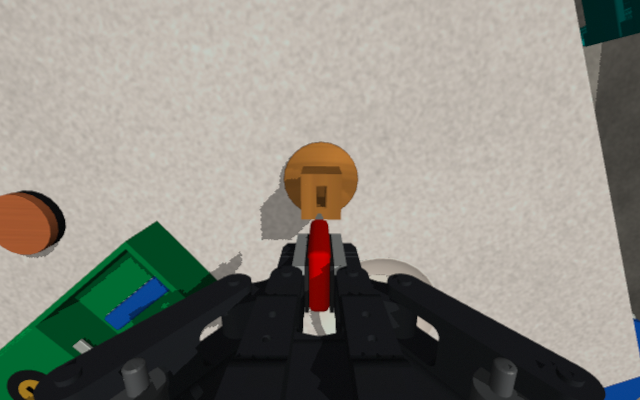

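The key is held at column 319, rows 222–310, with the blade tip at (319,217). The candlestick is standing. Now moving over the lock for a near look.

```bash
python3 - <<'E'
from h import *
T=np.array(camera_info("wrist")["T_tool_cam"])
ct=dict(cam("wrist"),R=T[:3,:3],o=T[:3,3])
for n,p,z in (("top -x end",(319,310),.040),("tip",(319,215),.114)): print(n,p2w(ct,p,z))
L=box(0,-.081); q=down(BY)
arm.movep([*L,.23],q)
arm.line_to([*L,.186],.15); arm.pause(.3)
c=cam("wrist");im=snapshot("wrist");cv2.imwrite("pics/l1.png",im)
print(L,arm.read_tool_pos(),arm.read_eef_rot(),q,arm.read_time(),arm.read_ft_force())
M=np.array([*L,.062]);bx=np.array([np.sin(BY),-np.cos(BY),0])
print([w2p(c,M+s*bx*.0088) for s in(-1,0,1)])
cr=im[170:320,259:379]; cv2.imwrite("pics/l1c.png",cv2.resize(cr,None,fx=4,fy=4,interpolation=cv2.INTER_CUBIC))
E
```

```text
top -x end [-0.013  -0.0008  0.04  ]
tip [ 0.0053 -0.0008  0.114 ]
[ 0.5814 -0.1129] [ 0.5816 -0.1129  0.1867] [-0.126   0.992  -0.0002  0.0006] [-0.126  0.992  0.     0.   ] 17.5333 [ 0.3084  0.4984 -0.5802]
[array([319.8476, 204.9119]), array([319.8322, 216.7743]), array([319.8172, 228.361 ])]
```

View pics/l1c.png

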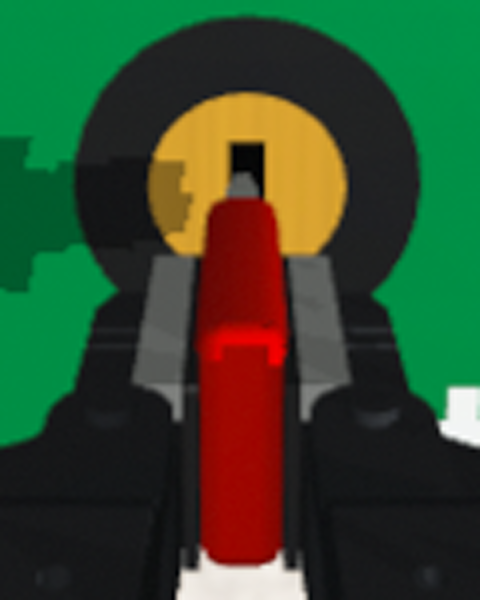

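In the crop the slot spans columns 230–265 (centre 247.5) with its far end at row 142. The blade tip spans columns 237–252 (centre 244) at row 173. The bow runs from row 330 to 565 along the top, and its lower front edge is at row 198. So the key needs about +0.8 mm along tool y; the x offset I'll compute next.

```bash
python3 - <<'E'
from h import *
T=np.array(camera_info("wrist")["T_tool_cam"])
ct=dict(cam("wrist"),R=T[:3,:3],o=T[:3,3])
g=lambda u,v:(259+(u+.5)/4-.5,170+(v+.5)/4-.5)
for n,p,z,e in (("top -x",(243,565),.040,-15),("top +x",(243,328),.040,15),("bow bottom +x",(243,198),.084,15),("tip +x",(244,173),.114,8),("slot +x",(247.5,142),.1247,8.8),("tip L",(237,174),.114,0),("tip R",(252,174),.114,0),("slot L",(230,150),.1247,0),("slot R",(265,150),.1247,0)):
    print(n,1e3*p2w(ct,g(*p),z)[:2],e)
im=cv2.imread("pics/l1.png").astype(int)
for v in (206,208,210,212,213,214,215,216): print(v,im[v,312:330].tolist() if 0 else im[v,312:330].sum(1).tolist())
E
```

```text
top -x [-12.9787  -0.3887] -15
top +x [15.6762 -0.412 ] 15
bow bottom +x [13.8416 -0.331 ] 15
tip +x [ 7.2765 -0.105 ] 8
slot +x [9.3353 0.5328] 8.8
tip L [ 7.1004 -1.2702] 0
tip R [7.1012 1.2271] 0
slot L [ 7.8669 -2.5293] 0
slot R [7.8687 3.6004] 0
206 [424, 433, 436, 379, 221, 63, 66, 62, 64, 64, 68, 57, 59, 342, 431, 426, 425, 427]
208 [425, 431, 434, 379, 217, 23, 20, 18, 21, 22, 16, 22, 19, 340, 433, 427, 425, 426]
210 [424, 432, 435, 378, 214, 22, 22, 21, 21, 24, 19, 17, 20, 344, 430, 425, 421, 425]
212 [426, 431, 436, 379, 213, 16, 17, 23, 24, 21, 23, 21, 21, 343, 432, 426, 421, 425]
213 [425, 432, 436, 379, 213, 129, 176, 182, 217, 154, 17, 17, 23, 344, 432, 427, 422, 425]
214 [425, 431, 436, 377, 222, 209, 260, 261, 271, 201, 78, 19, 14, 344, 432, 426, 422, 427]
215 [425, 431, 436, 377, 266, 246, 277, 277, 279, 263, 159, 22, 18, 345, 431, 425, 422, 425]
216 [426, 433, 436, 396, 306, 264, 270, 270, 275, 278, 226, 117, 20, 344, 430, 425, 421, 426]
```

```bash
cat >> h.py <<'E'
def off(dx,dy,yaw=BY):  # offset in tool axes -> world xy
    M=Rn.from_quat(down(yaw)).as_matrix(); return (M@np.array([dx,dy,0]))[:2]
E
python3 - <<'E'
from h import *
P=box(0,-.081)+off(.0011,.0007)
arm.line_to([*P,.186],.05,down(BY)); arm.pause(.2)
f0=arm.read_ft_force(); print(f0,arm.read_time())
z=.180
while z>.1635:
    arm.line_to([*P,z],.03)
    f=arm.read_ft_force()-f0; p=arm.read_tool_pos(); print("z %.4f"%z,p,f)
    if f[2]>7: print("contact"); break
    z-=.0015
print(arm.read_time(),arm.read_opening())
E
```

```text
[-0.4052  0.9327 -0.0339] 17.9833
z 0.1800 [ 0.5799 -0.1126  0.1796] [ 0.4793 -0.6201  0.1865]
z 0.1785 [ 0.5801 -0.1125  0.1784] [ 1.3834  0.3645 -0.5839]
z 0.1770 [ 0.5801 -0.1125  0.1769] [ 0.5704 -0.8824 -0.6553]
z 0.1755 [ 0.5801 -0.1126  0.1754] [-0.6926 -1.1479  0.4207]
z 0.1740 [ 0.58   -0.1126  0.1739] [ 0.4389 -1.4842  0.1246]
z 0.1725 [ 0.5801 -0.1125  0.1724] [ 0.0022 -1.1604 -1.0812]
z 0.1710 [ 0.5801 -0.1125  0.1709] [ 1.3665 -0.9626 -1.6702]
z 0.1695 [ 0.58   -0.1125  0.1694] [ 0.3828 -1.2632 -0.6302]
z 0.1680 [ 0.58   -0.1126  0.1679] [ 0.8102 -0.8303 -0.614 ]
z 0.1665 [ 0.5803 -0.1125  0.1665] [ 0.3438 -0.8262 -0.681 ]
z 0.1650 [ 0.5803 -0.1124  0.165 ] [ 1.7407 -0.9374 -0.8735]
20.8333 0.10358281820601921
```

The tip is about 11 mm into the slot with no contact. Now past the pins, with wiggles.

```bash
python3 - <<'E'
from h import *
P=box(0,-.081)+off(.0011,.0007)
z=.1640; i=0
f0=np.array([-.4,.9,0])
while z>.1425:
    w=off(0,.0004*(1 if i%2 else -1)) if arm.read_ft_force()[2]>4 else 0
    arm.line_to([*(P+w),z],.03); i+=1
    f=np.mean([arm.read_ft_force() for _ in range(3)],0); p=arm.read_tool_pos(); print("z %.4f"%z,p,f)
    if p[2]<.1495 and f[2]>12 or f[2]>28: print("stop"); break
    if p[2]-z<.004: z-=.001
    if arm.read_time()>42: break
print(arm.read_time(),arm.read_opening(),arm.read_wrist_torque())
E
```

```text
z 0.1640 [ 0.5803 -0.1124  0.164 ] [ 1.0547  0.2313 -0.9758]
z 0.1630 [ 0.5803 -0.1124  0.1631] [ 1.1951 -0.1512  0.0408]
z 0.1620 [ 0.5803 -0.1125  0.162 ] [1.4657 0.5721 0.2662]
z 0.1610 [ 0.5803 -0.1125  0.161 ] [1.5922 0.7183 0.165 ]
z 0.1600 [ 0.5803 -0.1126  0.16  ] [2.7757 0.0505 1.2094]
z 0.1590 [ 0.5803 -0.1126  0.1591] [ 2.4251 -0.825   0.6161]
z 0.1580 [ 0.5803 -0.1125  0.1581] [3.3883 0.8399 1.6428]
z 0.1570 [ 0.5803 -0.1125  0.1572] [1.6261 0.3264 2.86  ]
z 0.1560 [ 0.5804 -0.1125  0.1562] [2.3321 0.3658 3.8975]
z 0.1550 [ 0.5804 -0.1125  0.1555] [ 2.1037 -0.3809  5.5466]
z 0.1540 [ 0.5804 -0.1125  0.1546] [ 1.7133 -0.0893  5.4444]
z 0.1530 [ 0.5803 -0.1122  0.1537] [ 1.298  -0.1876  6.8284]
z 0.1520 [ 0.5804 -0.1126  0.1528] [1.1502 0.8302 6.3378]
z 0.1510 [ 0.5803 -0.1123  0.1516] [ 1.5224 -0.4902  6.1897]
z 0.1500 [ 0.5804 -0.1125  0.1505] [2.8952 0.7072 5.0711]
z 0.1490 [ 0.5803 -0.1121  0.1497] [ 1.7302 -0.6137  6.6946]
z 0.1480 [ 0.5804 -0.1123  0.1487] [1.9178 0.2957 7.0768]
z 0.1470 [ 0.5802 -0.112   0.1475] [ 1.7713 -0.3405  6.2378]
z 0.1460 [ 0.5803 -0.1124  0.1463] [1.6073 0.2356 4.0879]
z 0.1450 [ 0.5803 -0.1122  0.146 ] [ 0.9797 -0.8934  8.7063]
z 0.1440 [ 0.5804 -0.1122  0.1459] [ 0.0913  0.0378 13.5487]
stop
26.0833 0.10417853526230812 [ 0.1093  0.1548 -0.0408]
```

The bow is seated: z has stalled at 0.146, the nominal home height, with force rising. Now turning clockwise.

```bash
python3 - <<'E'
from h import *
P=box(0,-.081)+off(.0011,.0007)
arm.line_to([*P,.142],.03); print("press",arm.read_tool_pos(),arm.read_ft_force())
arm.line_to([*P,.1445],.03); t0=arm.read_wrist_torque(); print(arm.read_tool_pos(),arm.read_ft_force(),t0)
k=(-.0009,-.0001); A=P+off(*k)
cv2.imwrite("pics/t0.png",snapshot("wrist"))
for a in np.r_[np.arange(.1,1.6,.15),1.62,1.67]:
    y=BY-a; p=A-off(*k,y)
    arm.line_to([*p,.1445],.05,down(y))
    T=arm.read_wrist_torque(); F=arm.read_ft_force(); R=Rn.from_quat(arm.read_eef_rot()).as_matrix()
    print("%.2f"%a,"got %.3f"%(BY-np.arctan2(R[1,1],R[0,1])),"T",T,"F",F,arm.read_tool_pos()[2],"%.2f"%arm.read_time())
    if np.linalg.norm(F)>30 or abs(T[2])>.6: print("stop");break
cv2.imwrite("pics/t1.png",snapshot("wrist")); s=snapshot("scene"); cv2.imwrite("pics/s1.png",s)
print(arm.read_opening(),arm.read_finger_force())
E
```

```text
press [ 0.5805 -0.112   0.1458] [-3.465  -0.6218 22.7236]
[ 0.5804 -0.1122  0.1459] [ 0.4197 -0.0915 12.4025] [ 0.0285 -0.0247  0.0198]
0.10 got 0.100 T [0.0383 0.0013 0.0047] F [ 0.1928 -0.4878 13.3872] 0.14597662370247635 26.88
0.25 got 0.250 T [ 0.0682 -0.0217  0.0087] F [ 0.5021 -0.6579 12.9381] 0.14595462661730083 27.18
0.40 got 0.400 T [ 0.0813 -0.0002  0.019 ] F [ 0.6959  0.6717 12.3188] 0.14596446709618416 27.48
0.55 got 0.550 T [ 0.1509  0.0375 -0.0325] F [-1.6273 -0.1021 12.7108] 0.1459483955157053 27.78
0.70 got 0.700 T [ 0.1866  0.0537 -0.0068] F [ 0.7274  1.0396 12.711 ] 0.1459640097518672 28.08
0.85 got 0.850 T [ 0.2272 -0.0049 -0.0257] F [ 0.2329  1.365  12.1203] 0.14597676742615498 28.38
1.00 got 1.000 T [ 0.2573 -0.0388  0.0204] F [-0.5081  1.4146 13.5705] 0.1459318809081235 28.68
1.15 got 1.150 T [ 0.2267 -0.0493  0.0599] F [-0.321   1.7813 13.0974] 0.1459669244725534 28.98
1.30 got 1.300 T [0.2997 0.0227 0.0711] F [-0.3024  0.8161 13.5072] 0.1459551837044935 29.28
1.45 got 1.450 T [ 0.2705 -0.0458  0.0675] F [ 0.4769  0.8348 12.3811] 0.14595917585543355 29.58
1.62 got 1.620 T [ 0.285  -0.0719  0.0179] F [-0.4217  0.8597 13.0784] 0.14593045788213113 29.90
1.67 got 1.670 T [ 0.3204 -0.0763  0.0785] F [ 0.3191  1.3612 13.0676] 0.14594244003450907 30.15
0.10540495150075435 80.60625672340393
```

```bash
python3 - <<'E'
from h import *
a=cv2.imread("pics/t1.png");s=cv2.imread("pics/s1.png");s0=cv2.imread("pics/scene0.png")
t=cv2.imread("pics/top0.png")
tp=snapshot("top"); cv2.imwrite("pics/top1.png",tp)
r=lambda im,w,h:cv2.resize(im,(w,h),interpolation=cv2.INTER_CUBIC)
top=np.hstack([r(a[100:350,170:470],400,333),r(s[170:270,210:330],400,333)])
bot=np.hstack([r(tp[60:260,160:480],400,250),r(s0[170:270,210:330],400,250)])
cv2.imwrite("pics/chk.png",np.vstack([top,bot]))
E
```

```text
(no output)
```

View pics/chk.png

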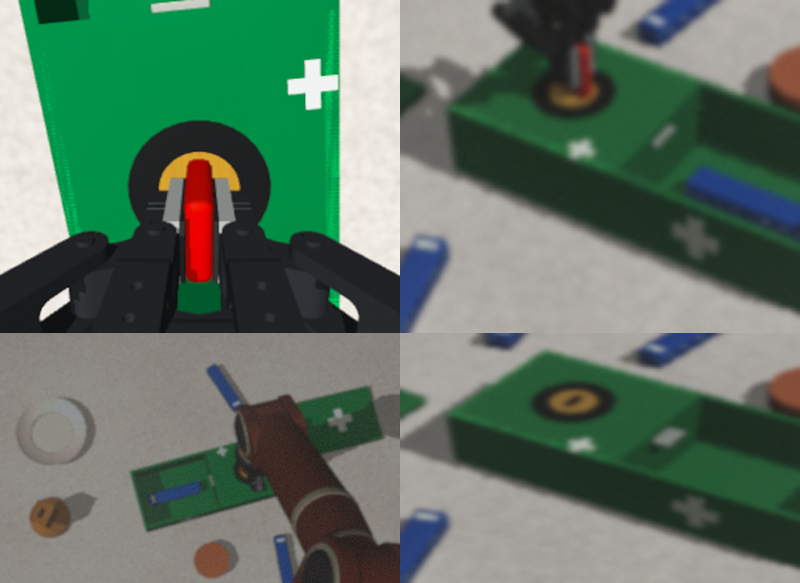

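The clip has gone from a wide tongue to a thin strip, so it is drawn back. The bow is flush on the plug, the case lies in the compartment, and the candlestick is standing. I'll add a small turn margin, hold, and hand in.

```bash
python3 - <<'E'
from h import *
P=box(0,-.081)+off(.0011,.0007); k=(-.0009,-.0001); A=P+off(*k); y=BY-1.69
arm.line_to([*(A-off(*k,y)),.1445],.05,down(y)); arm.pause(.5)
print(arm.read_wrist_torque(),arm.read_ft_force(),arm.read_tool_pos(),arm.read_finger_force(),arm.read_time())
print(ticket.finish_job())
E
```

```text
[ 0.3235 -0.0111  0.1224] [ 0.7889  0.9959 12.0865] [ 0.5815 -0.1107  0.1459] 80.60801267623901 31.05
the job is handed in; nothing more can be done
None
```

Handed in at about 31 s: the tweezer case is released in the compartment, and the key is fully home, turned a quarter clockwise and still gripped, with the clip drawn back and the candlestick standing.

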